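# Sweep the spent tea lights into the crumb pan

### The job

Clear the three spent tea lights off the worktop: sweep them along the surface with the fingertips, in through the open front of the crumb pan, until each lies flat and wholly inside it. Only push them, never pick them up or tip them over, and leave the tins, the teaspoon, the mug and the timer where they stand.

Things in the scene. Friction and masses are not known exactly. Their poses are not given: they have to be found in the camera images.
- tea_light_a: a burnt-out tea light: a short, flat-bottomed white-grey cup of cream wax with a dark wick, 38 mm diameter, 15 mm tall, about 15 g, slides easily and does not roll while flat; loose; one of three alike; origin at the centre of its underside, z up
- tea_light_b: a burnt-out tea light: a short, flat-bottomed white-grey cup of cream wax with a dark wick, 38 mm diameter, 15 mm tall, about 15 g, slides easily and does not roll while flat; loose; one of three alike; origin at the centre of its underside, z up
- tea_light_c: a burnt-out tea light: a short, flat-bottomed white-grey cup of cream wax with a dark wick, 38 mm diameter, 15 mm tall, about 15 g, slides easily and does not roll while flat; loose; one of three alike; origin at the centre of its underside, z up
- crumb_pan: low open-fronted aluminium pan, fixed, 160 mm deep (its x), 240 mm wide (its y); origin on the worktop under its middle. Open mouth on its -x side (roughly world -y). Flat floor 2 mm above the worktop. Inner faces: sides y = +-116 mm (4 mm thick), back x = +76 mm; walls 33 mm high, sides only 16 mm high before x = -50 mm. A black handle, 22 mm thick, sticks out behind to x = +176 mm
- pan_lip (a point): the middle of the pan's front edge, x = -80 mm, y = 0 in the pan's frame, axes as the pan's (+x goes into the pan). The whole front edge is a lip level with the worktop: a smooth ramp that rises to the 2 mm floor at x = -45 mm, over which a tea light slides when pushed
- tuna_tin: a full food tin, 86 mm diameter, 40 mm tall, standing loose among the tea lights; to be left alone; origin at the centre of its underside
- balm_tin: a flat round cream-coloured tin, 90 mm diameter, 32 mm tall, loose, to the right of the tea lights; to be left alone; origin at the centre of its underside
- teaspoon: a metal teaspoon, 130 mm long (its x) and 27 mm wide, 11 mm high, lying loose on the robot's side of the tea lights; to be left alone; origin under its middle
- mug_small: a small white mug, 59 mm wide, 83 mm with its handle (handle on its -y side), 55 mm tall, loose, behind the tea lights; to be left alone; origin under the middle of its 59 x 83 mm outline
- kitchen_timer: a red and white wind-up kitchen timer, 63 mm diameter, 58 mm tall, loose, behind the tea lights; to be left alone; origin at the centre of its underside

How it is judged:
By the outcome, as a careful person would: the job done as asked, in the order asked, and still so for the second after the job is handed in, with the robot touching nothing.
It also fails if it takes over 70 s, if anything falls off the work surface, if the arm or the gripper's body presses on something with over 40 N, if the wrist force passes 120 N, or if a joint passes its speed limit or range.

### The arm

A 7-joint arm with a two-finger parallel gripper is mounted at the origin on the work surface; the furniture and walls round the work are solid. World frame = base frame: x ahead of the robot, y to its left, z up, the work surface at z = 0. Lengths are in m, angles in rad, forces in N, time in s.
With the tool pointing down it reaches from about 0.425 to 1.025 m from the base axis. Payload 3.6 kg.
Tool frame: the origin (TCP) lies midway between the tips of the shut fingers; the grasp point (between the pads) lies 19 mm behind it; z points along the fingers, y is the line along which they close (so a half turn about z gives the same grasp; the last joint's range is limited). The gripper opens to 85 mm and grips with 20 to 120 N. Pads are 22 mm wide; open, the fingers measure 114 mm over their backs; the gripper's body (76 mm by 85 mm) begins 54 mm behind the grasp point. The pads swing forward as they close: fully open they stand 13 mm farther back than shut.
Start: joints at [1.077, 0.591, 0.048, 1.609, -0.033, 0.943, -0.034], TCP at [0.283, -0.668, 0.231] pointing down, gripper open.
Joint ranges: [-2.69, 2.69], [-0.47, 2.24], [-1.27, 1.36], [0.19, 2.51], [-1.53, 4.68], [0.08, 2.07], [-3.09, 3.09]. Speed limits (rad/s): [2.57, 2.57, 3.14, 3.14, 3.14, 3.14, 3.14].

### API

Orientations are given as a unit quaternion [w, x, y, z].
In Python, from workcell import r gives the robot as it stands.
- The arm moves only by the shell command python3 -m handwheel 'ROWS'. ROWS is a JSON object of lists of equal length, an entry for each row: "slide": the shift along the world's x, y, z in mm, a list of three; "rot": the turn, a rotation vector about the world's x, y, z in degrees, a list of three; "fingers": the opening, from 0 (shut) to 1 (fully open). A call has exactly 10 rows; each row shifts and turns the commanded pose from where the row before left it; what a row does not reach is not made up. A row lasts 1/8 s, in which the tool goes at most 62.5 mm and 10.7 degrees, less where a joint would pass 70% of its speed; a pose out of reach is approached as far as the arm can. A call is refused whole if a number of a shift passes 62.5 or a number of a turn 10.7, either way. A call with a gripper value outside its range is refused whole. The fingers move at their own pace and stop on an object; the grip force is fixed at half the most. Time passes only in rows, so rows that do not move let the fingers close, or fill a call up. It gives the time, the measured TCP pose, the force, the opening and the grip force at its end, in the units of the state.
- r.read_state(): the state, without advancing time (a new reading comes with each control period).
- r.camera(name): name is "side" or "top"; returns a dict with "frame" (420x560x3 uint8, blue, green, red), "intrinsics" (3x3 intrinsics, pixels), "view" (4x4, takes a point from world to camera coordinates). Camera axes: x right, y down, z forward; pixel columns grow to the right and rows downward; lengths in m; the calibration is good to about 2 mm. A picture is of the moment at which its call begins. There is no depth.
- r.close_job(): hands the job in; it is judged then, once.
The state is a dict: "time_s": time; "joint_positions": joint angles; "qvel": joint speeds; "joint_efforts": joint torques, N m; "tcp_pos": TCP position; "eef_rot": TCP orientation; "wrist_force": force on the tool from outside, world axes, zero at the start; "ft_torque": the same for the moment, N m; "width": finger opening in m; "gripper_force": force on a finger pad.
Only numpy, scipy, OpenCV 4.12 (cv2) and the standard library are available. Lean on these libraries where they do the work, as an engineer would, in place of code of your own. Each camera call takes 0.05 s, during which the arm holds its last target. There are 200 camera calls.

## Working session

There is one attempt and no reset: what is moved stays moved. The work goes in short steps, Python scripts to look and compute and a shell command to move; the robot and the scene stay as the last step left them, time stands still between calls to the robot, and variables do not carry over. Pictures are saved under pics/ and viewed, at most 10 in all, crops included, and the job is handed in when it is done.

```bash
mkdir -p pics; cat > h.py <<'E'
import numpy as np,cv2
from workcell import r
def ray(c,u,v,z):
    K=np.array(c["intrinsics"]);V=np.array(c["view"]);R,t=V[:3,:3],V[:3,3]
    o=-R.T@t;d=R.T@np.linalg.inv(K)@[u,v,1]
    return o+d*(z-o[2])/d[2]
def proj(c,p):
    K=np.array(c["intrinsics"]);V=np.array(c["view"]);q=K@(V[:3,:3]@p+V[:3,3]);return q[:2]/q[2]
E
python3 - <<'E'
from h import *
for n in("top","side"):
    c=r.camera(n);cv2.imwrite(f"pics/{n}0.png",c["frame"])
    print(n,np.round(c["view"],3).tolist(),np.round(c["intrinsics"],1).tolist())
s=r.read_state();print(s["tcp_pos"],s["eef_rot"],s["width"])
E
```

```text
top [[0.007, -1.0, 0.005, -0.065], [-0.992, -0.007, -0.122, 0.556], [0.122, -0.004, -0.993, 1.02], [0.0, 0.0, 0.0, 1.0]] [[435.1, 0.0, 282.5], [0.0, 435.1, 205.9], [0.0, 0.0, 1.0]]
side [[-0.869, -0.494, 0.024, 0.474], [-0.314, 0.515, -0.798, 0.233], [0.382, -0.701, -0.602, 0.781], [0.0, 0.0, 0.0, 1.0]] [[446.3, 0.0, 278.4], [0.0, 446.3, 211.2], [0.0, 0.0, 1.0]]
[ 0.28258318 -0.66683952  0.23025765] [-9.85814579e-04  9.79977555e-01  1.99105383e-01 -2.57986379e-04] 0.08533459246668075
```

View pics/top0.png

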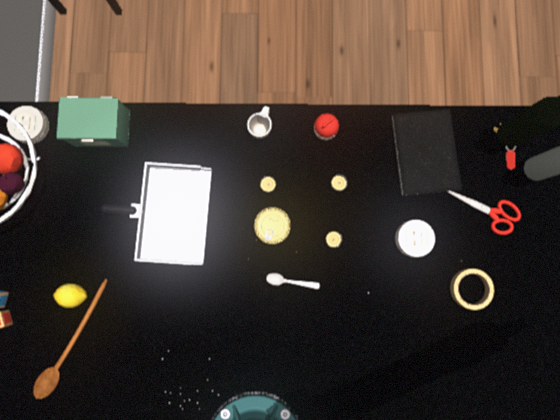

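View pics/side0.png

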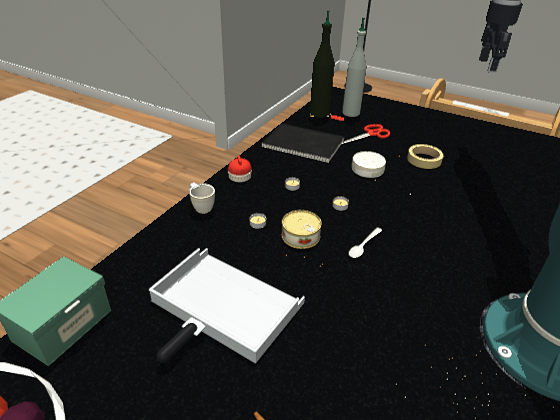

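The top view (right = −y, up = +x) shows tea lights at (268,184), (339,183) and (334,240). The tuna tin is at (272,226), the balm tin at (416,239), the spoon at (293,282), the mug at (260,123) and the timer at (326,126). The pan spans columns 140–210, with its mouth on the right.

```bash
python3 - <<'E'
from h import *
c=r.camera("top");f=c["frame"];g=cv2.cvtColor(f,cv2.COLOR_BGR2GRAY)
n,l,st,ce=cv2.connectedComponentsWithStats((g>70).astype('uint8'))
for i in range(1,n):
    x,y,w,h,a=st[i]
    if a>60 and 120<y<300 and 130<x<440:
        z={True:.002}.get(w>60,.015 if w<25 else .035)
        print(st[i],[np.round(ray(c,*ce[i],z)[:2],3), np.round(ray(c,x,y,z)[:2],3),np.round(ray(c,x+w,y+h,z)[:2],3)])
for u,v in[(146,163),(211,167),(204,264),(136,263)]: print("pan",u,v,np.round(ray(c,u,v,.033 if u<160 else .0),3))
m=cv2.inRange(f,(0,0,0),(255,255,255))
E
```

```text
[331 174  16  17 215] [array([ 0.619, -0.2  ]), array([ 0.64 , -0.182]), array([ 0.597, -0.221])]
[260 176  17  17 219] [array([ 0.614, -0.024]), array([ 0.633, -0.005]), array([ 0.591, -0.047])]
[ 253  207   38   38 1127] [array([ 0.509, -0.036]), array([0.553, 0.01 ]), array([ 0.462, -0.082])]
[ 395  219   41   39 1250] [array([ 0.481, -0.381]), array([ 0.527, -0.333]), array([ 0.434, -0.429])]
[325 231  17  17 227] [array([ 0.478, -0.186]), array([ 0.498, -0.166]), array([ 0.456, -0.207])]
[266 272  54  18 421] [array([ 0.377, -0.08 ]), array([ 0.398, -0.023]), array([ 0.357, -0.151])]
pan 146 163 [0.66  0.274 0.033]
pan 211 167 [0.659 0.12  0.   ]
pan 204 264 [0.415 0.131 0.   ]
pan 136 263 [0.417 0.287 0.033]
```

```bash
python3 - <<'E'
from h import *
f=cv2.imread("pics/top0.png")[100:310,120:450]
cv2.imwrite("pics/c1.png",cv2.resize(f,None,fx=2.4,fy=2.4,interpolation=cv2.INTER_CUBIC))
E
```

```text
(no output)
```

View pics/c1.png

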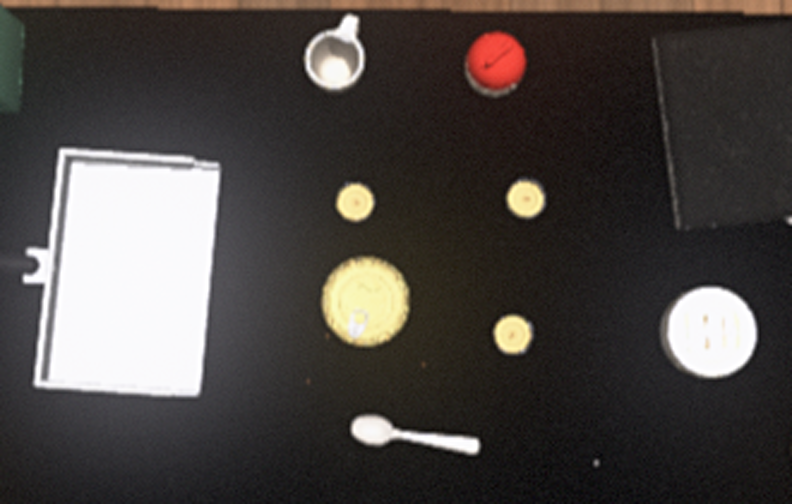

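```bash
python3 -m handwheel '{"slide":[[20,35,-5],[20,35,-5],[20,35,-5],[20,35,-5],[20,35,-5],[20,35,-5],[20,35,-5],[20,35,-5],[20,35,-5],[20,35,-5]],"rot":[[0,0,6.7],[0,0,6.7],[0,0,6.7],[0,0,6.7],[0,0,6.7],[0,0,6.7],[0,0,6.7],[0,0,6.7],[0,0,6.7],[0,0,6.7]],"fingers":[0.31,0.31,0.31,0.31,0.31,0.31,0.31,0.31,0.31,0.31]}'
```

```text
time_s: 1.4
tcp_pos: [0.4836, -0.3158, 0.1811]
eef_rot: [0.0, 0.705, 0.709, 0.0]
wrist_force: [0.2, -0.7, 0.1]
width: 0.0265
gripper_force: 0.0
```

```bash
python3 -m handwheel '{"slide":[[20,36,-10],[20,36,-10],[20,36,-10],[20,36,-10],[20,36,-10],[20,36,-10],[10,14,-20],[0,0,-20],[0,0,-20],[0,0,-20]],"rot":[[0,0,0],[0,0,0],[0,0,0],[0,0,0],[0,0,0],[0,0,0],[0,0,0],[0,0,0],[0,0,0],[0,0,0]],"fingers":[0.31,0.31,0.31,0.31,0.31,0.31,0.31,0.31,0.31,0.31]}'
python3 - <<'E'
from h import *
f=[]
for n,o in(("top",(100,200)),("side",(130,180))):
    c=r.camera(n);f.append(cv2.resize(c["frame"][o[0]:o[0]+160,o[1]:o[1]+160],(400,400),interpolation=2))
cv2.imwrite("pics/a1.png",np.hstack(f))
E
```

```text
time_s: 2.65
tcp_pos: [0.6115, -0.09, 0.0395]
eef_rot: [-0.0, 0.708, 0.706, -0.001]
wrist_force: [-0.8, 0.4, 0.3]
width: 0.0266
gripper_force: 0.0
```

View pics/a1.png

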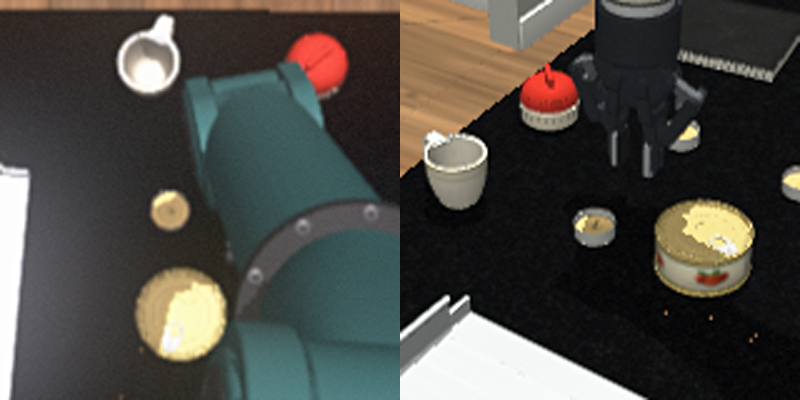

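Side view: the fingers stand upright behind tea light A (595,225 in the composite), which is clear of the tuna tin and lined up with the gap.

```bash
python3 -m handwheel '{"slide":[[1,0,-16],[1,0,-16],[0,12,0],[0,12,0],[0,12,0],[0,12,0],[0,12,0],[0,12,0],[0,12,0],[0,12,0]],"rot":[[0,0,0],[0,0,0],[0,0,0],[0,0,0],[0,0,0],[0,0,0],[0,0,0],[0,0,0],[0,0,0],[0,0,0]],"fingers":[0.31,0.31,0.31,0.31,0.31,0.31,0.31,0.31,0.31,0.31]}'
python3 -m handwheel '{"slide":[[0,12,0],[-7,12,0],[-7,12,0],[-7,12,0],[-7,12,0],[-7,12,0],[-7,12,0],[-7,12,0],[-7,12,0],[-7,12,0]],"rot":[[0,0,0],[0,0,0],[0,0,0],[0,0,0],[0,0,0],[0,0,0],[0,0,0],[0,0,0],[0,0,0],[0,0,0]],"fingers":[0.31,0.31,0.31,0.31,0.31,0.31,0.31,0.31,0.31,0.31]}'
python3 - <<'E'
from h import *
f=[]
for n,o in(("top",(120,120)),("side",(170,150))):
    c=r.camera(n);f.append(cv2.resize(c["frame"][o[0]:o[0]+180,o[1]:o[1]+180],(400,400),interpolation=2))
cv2.imwrite("pics/a2.png",np.hstack(f))
E
```

```text
time_s: 4.0
tcp_pos: [0.6149, 0.0092, 0.0093]
eef_rot: [0.0, 0.707, 0.707, -0.0]
wrist_force: [-0.0, 0.3, 0.1]
width: 0.0262
gripper_force: 0.1
time_s: 5.25
tcp_pos: [0.5515, 0.1293, 0.0093]
eef_rot: [0.0, 0.707, 0.707, 0.0]
wrist_force: [-0.3, 0.3, -0.1]
width: 0.0266
gripper_force: 0.1
```

View pics/a2.png

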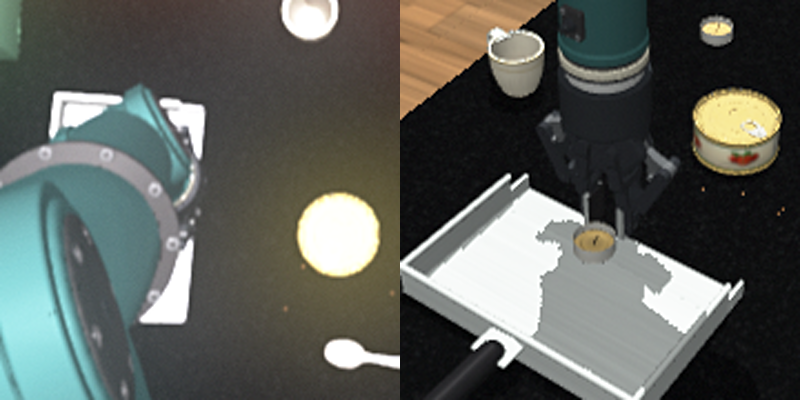

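Tea light A (595,243) lies nested between the fingertips, flat and just over the lip.

```bash
python3 -m handwheel '{"slide":[[-8,12,0],[-8,12,0],[-8,12,0],[-8,12,0],[-8,12,0],[-8,12,0],[-5,8,0],[-2,5,0],[0,0,0],[0,-8,0]],"rot":[[0,0,0],[0,0,0],[0,0,0],[0,0,0],[0,0,0],[0,0,0],[0,0,0],[0,0,0],[0,0,0],[0,0,0]],"fingers":[0.31,0.31,0.31,0.31,0.31,0.31,0.31,0.31,0.31,0.31]}'
python3 -m handwheel '{"slide":[[0,-12,0],[0,-15,0],[0,-10,20],[0,-10,30],[0,-10,40],[10,-30,10],[20,-50,0],[20,-50,0],[20,-50,0],[20,-50,0]],"rot":[[0,0,0],[0,0,0],[0,0,0],[0,0,0],[0,0,0],[0,0,0],[0,0,0],[0,0,0],[0,0,0],[0,0,0]],"fingers":[0.31,0.31,0.31,0.31,0.31,0.31,0.31,0.31,0.31,0.31]}'
python3 - <<'E'
from h import *
f=[]
for n,o in(("top",(120,120)),("side",(170,150))):
    c=r.camera(n);f.append(cv2.resize(c["frame"][o[0]:o[0]+180,o[1]:o[1]+180],(400,400),interpolation=2))
cv2.imwrite("pics/a3.png",np.hstack(f))
E
```

```text
time_s: 6.6
tcp_pos: [0.4973, 0.2055, 0.0093]
eef_rot: [0.0, 0.707, 0.707, 0.0]
wrist_force: [0.6, -0.9, 0.4]
width: 0.0264
gripper_force: 0.0
time_s: 7.85
tcp_pos: [0.5864, -0.0849, 0.1092]
eef_rot: [-0.0, 0.708, 0.706, -0.0]
wrist_force: [1.7, 0.5, -0.4]
width: 0.0265
gripper_force: 0.0
```

View pics/a3.png

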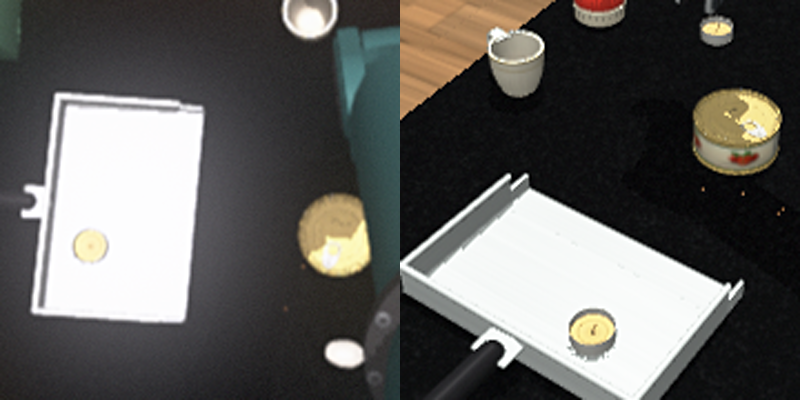

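A (90,245 in the left half) is flat in the pan near the back. Next is B.

```bash
python3 -m handwheel '{"slide":[[7,-44,0],[7,-44,0],[7,-44,0],[7,-33,-10],[0,0,-30],[0,0,-30],[0,0,-20],[0,0,-10],[0,0,0],[0,0,0]],"rot":[[0,0,0],[0,0,0],[0,0,0],[0,0,0],[0,0,0],[0,0,0],[0,0,0],[0,0,0],[0,0,0],[0,0,0]],"fingers":[0.31,0.31,0.31,0.31,0.31,0.31,0.31,0.31,0.31,0.31]}'
```

```text
time_s: 9.2
tcp_pos: [0.6157, -0.2467, 0.0102]
eef_rot: [0.001, 0.707, 0.707, 0.0]
wrist_force: [0.8, 0.3, 0.2]
width: 0.0263
gripper_force: 0.0
```

```bash
python3 -m handwheel '{"slide":[[0,8,0],[0,13,0],[0,13,0],[0,13,0],[0,13,0],[0,13,0],[0,13,0],[0,13,0],[0,13,0],[0,13,0]],"rot":[[0,0,0],[0,0,0],[0,0,0],[0,0,0],[0,0,0],[0,0,0],[0,0,0],[0,0,0],[0,0,0],[0,0,0]],"fingers":[0.31,0.31,0.31,0.31,0.31,0.31,0.31,0.31,0.31,0.31]}'
python3 -m handwheel '{"slide":[[0,13,0],[0,13,0],[0,13,0],[0,13,0],[0,13,0],[0,13,0],[0,13,0],[0,13,0],[0,13,0],[0,13,0]],"rot":[[0,0,0],[0,0,0],[0,0,0],[0,0,0],[0,0,0],[0,0,0],[0,0,0],[0,0,0],[0,0,0],[0,0,0]],"fingers":[0.31,0.31,0.31,0.31,0.31,0.31,0.31,0.31,0.31,0.31]}'
python3 -m handwheel '{"slide":[[-4,12,0],[-4,12,0],[-4,12,0],[-4,12,0],[-4,12,0],[-4,12,0],[-4,12,0],[-4,12,0],[-4,12,0],[-4,12,0]],"rot":[[0,0,0],[0,0,0],[0,0,0],[0,0,0],[0,0,0],[0,0,0],[0,0,0],[0,0,0],[0,0,0],[0,0,0]],"fingers":[0.31,0.31,0.31,0.31,0.31,0.31,0.31,0.31,0.31,0.31]}'
python3 - <<'E'
from h import *
f=[]
for n,o in(("top",(120,120)),("side",(170,150))):
    c=r.camera(n);f.append(cv2.resize(c["frame"][o[0]:o[0]+180,o[1]:o[1]+180],(400,400),interpolation=2))
cv2.imwrite("pics/a4.png",np.hstack(f))
E
```

```text
time_s: 10.45
tcp_pos: [0.6149, -0.1207, 0.0093]
eef_rot: [0.0, 0.707, 0.707, -0.0]
wrist_force: [-0.8, -1.1, 1.1]
width: 0.0266
gripper_force: 0.2
time_s: 11.7
tcp_pos: [0.6149, 0.0093, 0.0093]
eef_rot: [0.0, 0.707, 0.707, 0.0]
wrist_force: [-0.6, 0.7, 0.6]
width: 0.0265
gripper_force: 0.2
time_s: 12.95
tcp_pos: [0.5746, 0.1292, 0.0093]
eef_rot: [0.0, 0.707, 0.707, 0.0]
wrist_force: [1.0, -0.1, 0.3]
width: 0.0264
gripper_force: 0.2
```

View pics/a4.png

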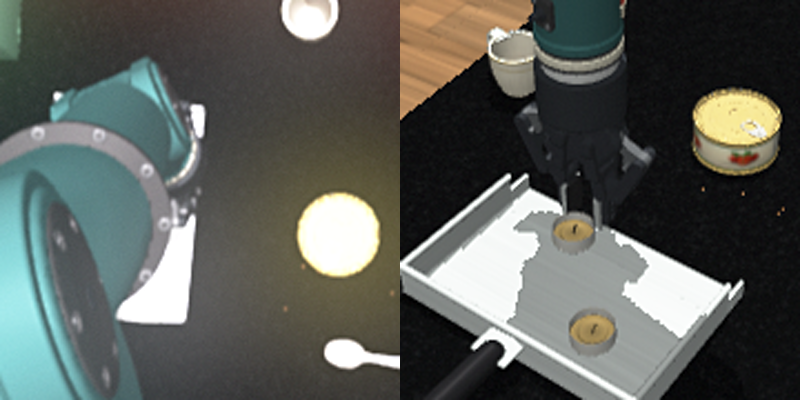

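B (573,232) is nested just past the lip and A is undisturbed. I'll finish B, then retreat towards C.

```bash
python3 -m handwheel '{"slide":[[-3,12,0],[-3,12,0],[-3,12,0],[-2,12,0],[-2,12,0],[-1,8,0],[0,4,0],[0,0,0],[0,-8,0],[0,-15,0]],"rot":[[0,0,0],[0,0,0],[0,0,0],[0,0,0],[0,0,0],[0,0,0],[0,0,0],[0,0,0],[0,0,0],[0,0,0]],"fingers":[0.31,0.31,0.31,0.31,0.31,0.31,0.31,0.31,0.31,0.31]}'
python3 -m handwheel '{"slide":[[0,-20,5],[0,-10,30],[0,-10,40],[0,-20,25],[-10,-45,0],[-20,-45,0],[-20,-45,0],[-20,-45,0],[-20,-45,0],[-20,-45,0]],"rot":[[0,0,0],[0,0,0],[0,0,0],[0,0,0],[0,0,-10],[0,0,-10],[0,0,-10],[0,0,-10],[0,0,-10],[0,0,-10]],"fingers":[0.31,0.31,0.31,0.31,0.31,0.31,0.31,0.31,0.31,0.31]}'
python3 - <<'E'
from h import *
f=[]
for n,o in(("top",(120,120)),("side",(150,150))):
    c=r.camera(n);cv2.imwrite(f"pics/raw_{n}.png",c["frame"]);f.append(cv2.resize(c["frame"][o[0]:o[0]+220,o[1]:o[1]+220],(400,400),interpolation=2))
cv2.imwrite("pics/a5.png",np.hstack(f))
E
```

```text
time_s: 14.3
tcp_pos: [0.5609, 0.1766, 0.0093]
eef_rot: [0.0, 0.707, 0.707, -0.0]
wrist_force: [-0.4, 0.2, 0.2]
width: 0.0264
gripper_force: 0.0
time_s: 15.55
tcp_pos: [0.4491, -0.1555, 0.1098]
eef_rot: [0.0, 0.967, 0.255, 0.0]
wrist_force: [0.5, 0.5, 0.3]
width: 0.0265
gripper_force: 0.0
```

View pics/a5.png

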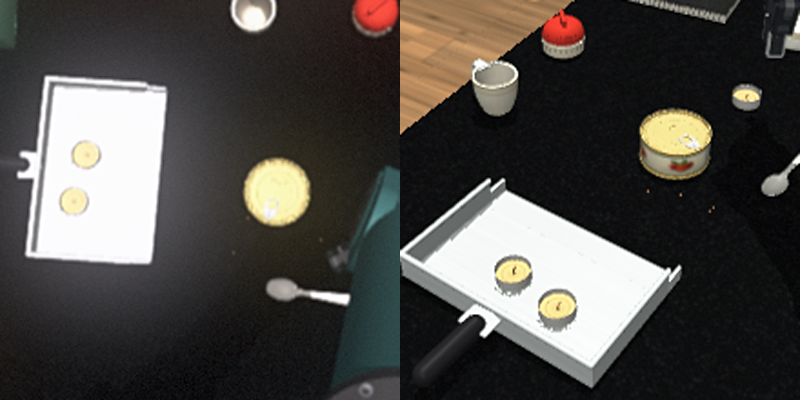

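A (73,200) and B (87,153) lie flat in the pan, and C hasn't moved. Now C.

```bash
python3 -m handwheel '{"slide":[[-11,-31,0],[-12,-31,0],[0,0,-30],[0,0,-30],[0,0,-25],[0,0,-10],[0,0,-5],[0,0,0],[8,5,0],[10,6,0]],"rot":[[0,0,0],[0,0,0],[0,0,0],[0,0,0],[0,0,0],[0,0,0],[0,0,0],[0,0,0],[0,0,0],[0,0,0]],"fingers":[0.31,0.31,0.31,0.31,0.31,0.31,0.31,0.31,0.31,0.31]}'
python3 -m handwheel '{"slide":[[10,6,0],[10,6,0],[10,6,0],[10,6,0],[10,6,0],[10,6,0],[10,6,0],[10,6,0],[10,6,0],[10,6,0]],"rot":[[0,0,0],[0,0,0],[0,0,0],[0,0,0],[0,0,0],[0,0,0],[0,0,0],[0,0,0],[0,0,0],[0,0,0]],"fingers":[0.31,0.31,0.31,0.31,0.31,0.31,0.31,0.31,0.31,0.31]}'
```

```text
time_s: 16.9
tcp_pos: [0.447, -0.2032, 0.0099]
eef_rot: [0.0, 0.966, 0.259, 0.001]
wrist_force: [0.6, -0.6, 1.0]
width: 0.0262
gripper_force: 0.0
time_s: 18.15
tcp_pos: [0.5465, -0.1431, 0.0093]
eef_rot: [-0.0, 0.966, 0.259, -0.0]
wrist_force: [-0.6, 0.3, 0.2]
width: 0.0267
gripper_force: 0.1
```

```bash
python3 -m handwheel '{"slide":[[10,6,0],[10,6,0],[10,6,0],[7,4,0],[4,2,0],[0,0,0],[-8,-5,0],[-15,-9,0],[-10,-6,20],[-5,-3,40]],"rot":[[0,0,0],[0,0,0],[0,0,0],[0,0,0],[0,0,0],[0,0,0],[0,0,0],[0,0,0],[0,0,0],[0,0,0]],"fingers":[0.31,0.31,0.31,0.31,0.31,0.31,0.31,0.31,0.31,0.31]}'
python3 -m handwheel '{"slide":[[0,-15,0],[10,-15,0],[10,-10,0],[10,0,0],[10,0,0],[10,0,0],[0,0,0],[0,0,0],[0,0,0],[0,0,0]],"rot":[[0,0,10],[0,0,10],[0,0,10],[0,0,10],[0,0,10],[0,0,10],[0,0,0],[0,0,0],[0,0,0],[0,0,0]],"fingers":[0.31,0.31,0.31,0.31,0.31,0.31,0.31,0.31,0.31,0.31]}'
python3 - <<'E'
from h import *
f=[]
for n,o in(("top",(120,200)),("side",(120,180))):
    c=r.camera(n);cv2.imwrite(f"pics/raw_{n}.png",c["frame"]);f.append(cv2.resize(c["frame"][o[0]:o[0]+200,o[1]:o[1]+200],(400,400),interpolation=2))
    if n=="side":
        g=cv2.cvtColor(c["frame"],cv2.COLOR_BGR2GRAY);k,l,st,ce=cv2.connectedComponentsWithStats((g>70).astype('uint8'))
        for i in range(1,k):
            if 50<st[i][4]<400 and 150<st[i][1]<300: print(st[i],np.round(ray(c,*ce[i],.009),3))
cv2.imwrite("pics/a6.png",np.hstack(f))
E
```

```text
time_s: 19.4
tcp_pos: [0.5446, -0.144, 0.0684]
eef_rot: [-0.001, 0.966, 0.257, -0.003]
wrist_force: [1.1, -0.6, 0.4]
width: 0.0262
gripper_force: 0.0
time_s: 20.65
tcp_pos: [0.5984, -0.1825, 0.0693]
eef_rot: [-0.0, 0.708, 0.707, -0.0]
wrist_force: [0.5, -0.0, 0.3]
width: 0.0264
gripper_force: 0.0
[270 196  16  15 189] [ 0.608 -0.106  0.009]
[349 227  33  31 265] [ 0.376 -0.071  0.009]
```

View pics/a6.png

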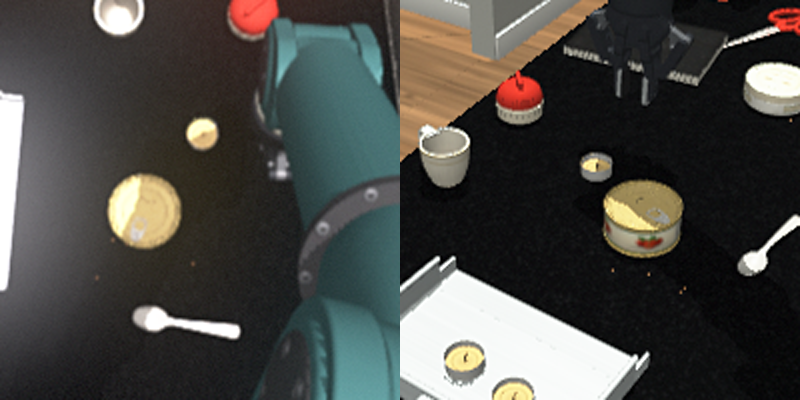

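C (597,167) sits flat at (0.608, −0.106), well placed for a straight push at x = 0.612.

```bash
Z='{}'; python3 -m handwheel '{"slide":[[7,5,-30],[5,5,-25],[0,0,-5],[0,0,0],[0,13,0],[0,13,0],[0,13,0],[0,13,0],[0,13,0],[0,13,0]],"rot":[[0,0,0],[0,0,0],[0,0,0],[0,0,0],[0,0,0],[0,0,0],[0,0,0],[0,0,0],[0,0,0],[0,0,0]],"fingers":[0.31,0.31,0.31,0.31,0.31,0.31,0.31,0.31,0.31,0.31]}'
python3 -m handwheel '{"slide":[[0,13,0],[0,13,0],[0,13,0],[0,13,0],[0,13,0],[0,13,0],[0,13,0],[0,13,0],[0,13,0],[0,13,0]],"rot":[[0,0,0],[0,0,0],[0,0,0],[0,0,0],[0,0,0],[0,0,0],[0,0,0],[0,0,0],[0,0,0],[0,0,0]],"fingers":[0.31,0.31,0.31,0.31,0.31,0.31,0.31,0.31,0.31,0.31]}'
python3 -m handwheel '{"slide":[[0,13,0],[0,13,0],[0,13,0],[0,13,0],[0,13,0],[0,13,0],[0,13,0],[0,13,0],[0,13,0],[0,13,0]],"rot":[[0,0,0],[0,0,0],[0,0,0],[0,0,0],[0,0,0],[0,0,0],[0,0,0],[0,0,0],[0,0,0],[0,0,0]],"fingers":[0.31,0.31,0.31,0.31,0.31,0.31,0.31,0.31,0.31,0.31]}'
```

```text
time_s: 22.0
tcp_pos: [0.6109, -0.0936, 0.0093]
eef_rot: [-0.0, 0.707, 0.707, -0.0]
wrist_force: [0.1, -0.0, 0.2]
width: 0.0265
gripper_force: 0.1
time_s: 23.25
tcp_pos: [0.6108, 0.0363, 0.0093]
eef_rot: [0.0, 0.707, 0.707, -0.0]
wrist_force: [0.0, 0.3, -0.2]
width: 0.0265
gripper_force: 0.1
time_s: 24.5
tcp_pos: [0.6108, 0.1664, 0.0093]
eef_rot: [0.0, 0.707, 0.707, 0.0]
wrist_force: [-0.1, -0.1, -0.1]
width: 0.0266
gripper_force: 0.0
```

```bash
python3 -m handwheel '{"slide":[[0,10,0],[0,6,0],[0,3,0],[0,0,0],[0,-8,0],[0,-15,0],[0,-20,5],[0,-15,20],[0,-15,35],[0,-15,40]],"rot":[[0,0,0],[0,0,0],[0,0,0],[0,0,0],[0,0,0],[0,0,0],[0,0,0],[0,0,0],[0,0,0],[0,0,0]],"fingers":[0.31,0.31,0.31,0.31,0.31,0.31,0.31,0.31,0.31,0.31]}'
python3 -m handwheel '{"slide":[[0,-40,20],[0,-50,10],[0,-50,0],[0,-50,0],[0,-50,0],[0,-40,0],[0,0,0],[0,0,0],[0,0,0],[0,0,0]],"rot":[[0,0,0],[0,0,0],[0,0,0],[0,0,0],[0,0,0],[0,0,0],[0,0,0],[0,0,0],[0,0,0],[0,0,0]],"fingers":[0.31,0.31,0.31,0.31,0.31,0.31,0.31,0.31,0.31,0.31]}'
python3 - <<'E'
from h import *
f=[]
for n,o in(("top",(110,110)),("side",(130,140))):
    c=r.camera(n);f.append(cv2.resize(c["frame"][o[0]:o[0]+230,o[1]:o[1]+230],(400,400),interpolation=2))
cv2.imwrite("pics/a7.png",np.hstack(f))
E
```

```text
time_s: 25.75
tcp_pos: [0.6107, 0.0945, 0.1113]
eef_rot: [0.0, 0.708, 0.706, -0.0]
wrist_force: [1.5, 0.8, -0.4]
width: 0.0263
gripper_force: 0.0
time_s: 27.0
tcp_pos: [0.6111, -0.1818, 0.1395]
eef_rot: [-0.0, 0.706, 0.708, 0.0]
wrist_force: [0.0, 1.3, 0.6]
width: 0.0264
gripper_force: 0.0
```

View pics/a7.png

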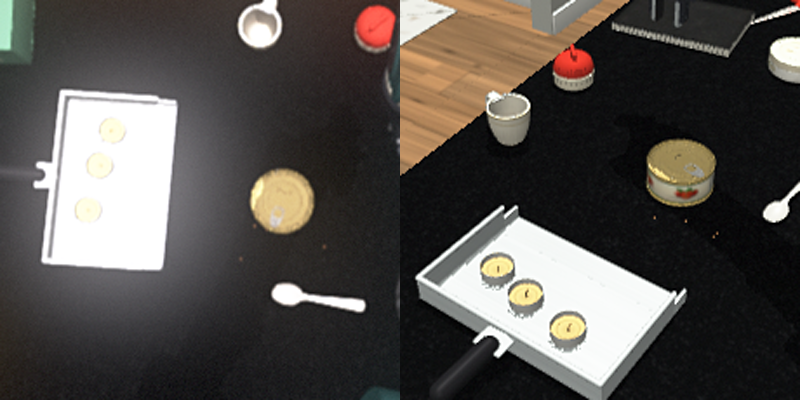

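All three (112,130), (98,165) and (88,210) lie flat on the pan floor, well inside it. The tuna tin, spoon, mug and timer look undisturbed.

```bash
python3 -c "
from workcell import r
print(r.close_job())"
```

```text
the job is handed in; nothing more can be done
None
```

All three tea lights were swept into the crumb pan and lie flat and wholly inside it, with nothing else moved as far as the last pictures show, and the job was handed in at about 27 s on the robot's clock.

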